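# Sampler off its tripod, then hold the incubator lid at the loading mark

### The job

Air sampling is finished and the plates are due in the incubator: lift the air sampler off its tripod by its bail handle, keep it upright, and set it down gently, standing wholly on the bench mat. Let go of it, then raise the incubator's sprung lid by its bar handle until the lid pointers stand at the long 35-degree loading mark, not swinging it past 45 degrees, and finish while still holding the lid steady at that mark so that the plates can be slid in. Leave the other things on the table where they are.

Things in the scene. Friction and masses are not known exactly. Their poses are not given: they have to be found in the camera images.
- sampler: Air sampler: upright aluminium cylinder, 104 mm diameter, white inlet cap on top at 133 mm, 0.6 to 0.95 kg; starts in the tripod's dish. Origin: centre of underside, z up. Rigid bail handle: steel rods rise at sampler y = +-60 mm; the black flat-sided grip joins them along y, 74 mm long, 12 mm wide (x), 12 mm high, its centre 165 mm above the origin, 32 mm above the cap.
- tripod: Low steel sampling tripod, fixed: a round dish, 116 mm outside and 110 mm inside diameter, on three short legs whose feet stand 80 mm from the axis (91 mm to the outside). Origin: on the table under its centre. The dish floor, on which the sampler stands, is 55 mm above the table, its rim 60 mm.
- mat: Teal bench mat, fixed, flat, 380 mm (its x) by 240 mm (its y), 3 mm thick, in the middle of the table between tripod and incubator. Origin: centre of its underside; its x points away from the robot. Its half towards the robot is clear; the capless sampler and the dish stack stand on the far half (mat x above +40 mm).
- incubator: White plate incubator, fixed, left or right of the mat, 240 x 240 mm, case 125 mm high (160 with the lid). Origin: centre of underside; its control panel faces its -x, the lid hinge is at its +x side, along its y. On both sides a steel quadrant round the hinge (radius 100 mm, ticks every 10 degrees, one long thick mark at 35 degrees), swept by a pointer on the lid. It carries the lid.
- lid (a joint): Angle of the incubator lid, rad: 0 closed (as at the start), growing as its front edge rises about the hinge; the loading mark is at 0.61 (35 degrees), the end stop at 0.95. A coil spring and its weight always pull it shut (1.1 N m when closed, 1.4 N m at the mark: 5 to 7 N at the handle); it never stays up by itself.
- lid_handle (a point): Centre of the lid's handle, a round steel bar 12 mm thick, 124 mm long, along the incubator's y axis, on 10 mm posts at y = +-55 mm; it moves with the lid. Lid closed: 205 mm in front (incubator -x) of the hinge axis, 80 mm above it, 205 mm above the table. The bar's axis is 45 mm above the lid's top, free below between the posts.
- lid_hinge (a point): Middle of the lid's hinge axis, which runs along the incubator's y axis, 115 mm behind (incubator +x) its centre and 125 mm above the table.
- open_sampler: Bystander: capless aluminium sampler, 104 mm diameter, 77 mm high, with a plate on top and no handle, on the far half of the mat. Origin: centre of its underside.
- dish_stack: Bystander: stack of four clear dishes bound with cream tape, 90 mm diameter, 59 mm high, on the far half of the mat. Origin: centre of its underside.
- dish: Bystander: one clear dish, 90 mm diameter, 15 mm high, on the table in front of the incubator. Origin: centre of its underside.
- tape_roll: Bystander: roll of cream tape lying flat, 100 mm diameter, 24 mm high, on the table on the robot's side of the tripod. Origin: centre of its underside.

How it is judged:
By the outcome, as a careful person would: the job done as asked, in the order asked, and still so for the second after the job is handed in, while the arm keeps its last pose, push and grip.
It also fails if it takes over 64 s, if anything falls off the work surface, if the arm or the gripper's body presses on something with over 40 N, if the wrist force passes 120 N, or if a joint passes its speed limit or range.

### The arm

A 7-joint arm with a two-finger parallel gripper is mounted at the origin on the work surface. World frame = base frame: x ahead of the robot, y to its left, z up, the work surface at z = 0. Lengths are in mm, angles in rad, forces in N, time in s.
With the tool pointing down it reaches from about 425 to 875 mm from the base axis. Payload 4.7 kg.
Tool frame: the origin (TCP) lies at the very end of the fingers, on their centre line; the grasp point (between the pads) lies 19 mm behind it; z points along the fingers, y is the line along which they close (so a half turn about z gives the same grasp; the last joint's range is limited). The gripper opens to 85 mm and grips with 20 to 120 N. Pads are 22 mm wide; open, the fingers measure 114 mm over their backs; the gripper's body (76 mm by 85 mm) begins 54 mm behind the grasp point. The pads swing forward as they close: fully open they stand 13 mm farther back than shut.
Start: joints at [1.237, 0.321, -0.07, 1.45, 0.023, 1.371, -0.057], TCP at [221.521, -611.108, 231.349] pointing down, gripper open.
Joint ranges: [-2.86, 2.86], [-0.3, 2.09], [-1.38, 1.24], [0.06, 2.45], [-1.56, 4.7], [0.09, 2.05], [-2.69, 2.69]. Speed limits (rad/s): [2.57, 2.57, 3.14, 3.14, 3.14, 3.14, 3.14].

### API

Orientations are given as a rotation vector (axis times angle).
In Python, from workcell import env, imaging, probe_bus, ticket gives the robot as it stands (env), with the cameras (imaging), the readings (probe_bus) and the job (ticket).
- The arm moves only by the tool hand_motion, called after "Emit:" by a JSON object that holds its "fn" and its "kwargs". Schema: {"type":"object","properties":{"deltas":{"type":"array","items":{"type":"array","items":{"type":"array","items":{"type":"number"},"minItems":7,"maxItems":7},"minItems":1,"maxItems":12},"minItems":1,"maxItems":1},"clamp_n":{"type":"number"},"only":{"type":"string"},"quiet":{"type":"boolean"},"lines":{"type":"string"}},"required":["deltas"],"additionalProperties":false}. deltas is a list that holds a single list of rows (three levels of brackets), with 1 to 12 rows, each of 7 numbers: a rotation vector rx, ry, rz in fractions of the full range, 1 being pi/2 rad, then dx, dy, dz in parts of the range, where 1.0 means 80 cm, then the opening from 0.0 (shut) to 1.0 (fully open); each row is the pose to reach, as a shift and turn from the pose commanded when the call began, along the tool's axes at that moment; what a row does not reach only later rows make up. A row lasts 1/12 s, in which the tool goes at most 41.7 mm and 0.125 rad, less where a joint would pass 70% of its speed; a pose out of reach is approached as far as the arm can. The fingers move at their own pace and stop on an object; clamp_n is the grip in N (left out, the last holds). Time passes only in rows, so rows that do not move let the fingers close. The tool returns the time, the measured TCP pose, the force, the opening and the grip force at its end. only (a regular expression) keeps the lines of the reply that match it, lines (a string "A,B") keeps lines A to B, and quiet returns only ok. No shift or turn number may pass 1 either way. Input that does not fit is refused with a message, and nothing moves.
- probe_bus.get_obs(): the state, without advancing time (a new reading comes with each control period).
- imaging.camera(name): name is "side" or "top" or "wrist"; returns the picture (400x640x3 uint8, red, green, blue); there is no depth.
- imaging.camera_info(name): a dict with "fovy" (degrees; the focal length in pixels is half the picture's height over the tangent of half this angle, whatever the lens; pixels are square), "cx", "cy" (the principal point, pixels), "distortion" ([k1, k2, p1, p2, k3] as OpenCV has them; the pictures are not rectified), "camera_from_world" (4x4, takes a point from world to camera coordinates); the wrist camera has in their place "hand_eye" (4x4, takes a point from camera to tool coordinates, whose origin is the TCP and whose axes are the flange's). Camera axes: x right, y up, looking along -z (the intrinsics and any distortion apply to the point x, -y, -z); pixel columns grow to the right and rows downward; lengths in mm; the calibration is good to about 2 mm. A picture is of the moment at which its call begins: read the wrist's pose just before it. camera_info takes no time and is no camera call.
- ticket.close_job(): hands the job in; it is judged then, once.
The state is a dict: "t": time; "q": joint angles; "qvel": joint speeds; "tau": joint torques, N m; "position": TCP position; "tcp_rot": TCP orientation; "ft_force": force on the tool from outside, world axes, zero at the start; "wrist_torque": the same for the moment, N m; "opening": opening from 0.0 (shut) to 1.0 (fully open); "grip_force": force on a finger pad.
Only numpy, scipy, OpenCV 4.12 (cv2) and the standard library are available. Lean on these libraries where they do the work, as an engineer would, in place of code of your own. Each camera call takes 0.05 s, during which the arm holds its last target. There are 200 camera calls.

## Working session

There is one attempt and no reset: what is moved stays moved. The work goes in short steps, Python scripts to look and compute and a tool call to move; the robot and the scene stay as the last step left them, time stands still between calls to the robot, and variables do not carry over. Pictures are saved under pics/ and viewed, at most 10 in all, crops included, and the job is handed in when it is done.

```bash
ls; mkdir -p pics; python3 - <<'E'
from workcell import env, imaging, probe_bus, ticket
import cv2
o=probe_bus.get_obs(); print(o)
for n in ("top","side"):
    i=imaging.camera_info(n); print(n,i)
    cv2.imwrite(f"pics/{n}0.png",imaging.camera(n)[:,:,::-1])
print(imaging.camera_info("wrist"))
E
```

```text
pics
workcell.py
{'t': 0.0, 'q': array([ 1.23709584,  0.32180908, -0.07009067,  1.45169726,  0.02256861,
        1.37079999, -0.05689771]), 'qvel': array([ 0.00088835,  0.00130505,  0.00091342,  0.00019076, -0.00135579,
       -0.00028027, -0.00065371]), 'tau': array([ 8.00796511e-05, -4.93581569e+01, -3.82519076e-01, -3.14334548e+01,
        1.30231612e-02,  1.15561648e-02,  1.60848009e-05]), 'position': array([ 221.31979186, -610.57591827,  230.2214076 ]), 'tcp_rot': array([-3.09234372e+00, -5.43298708e-01,  6.27448555e-04]), 'ft_force': array([-0.32182188, -0.60634821, -0.15278408]), 'wrist_torque': array([-0.03897786, -0.00929843,  0.03529439]), 'grip_force': 0.0, 'opening': 0.9988402786966987}
top {'fovy': 43.07889260690004, 'cx': 319.9845439687393, 'cy': 207.51133839268323, 'distortion': array([-0.01507385,  0.        ,  0.        ,  0.        ,  0.        ]), 'camera_from_world': array([[ 7.89525530e-04, -9.99935375e-01,  1.13411534e-02,
        -2.35380171e+01],
       [ 9.86351261e-01,  2.64605426e-03,  1.64633498e-01,
        -5.59270567e+02],
       [-1.64652868e-
[... 508 characters left out ...]
e+02],
       [-4.96501796e-01,  5.65458847e-01,  6.58591117e-01,
        -8.64962992e+02],
       [ 0.00000000e+00,  0.00000000e+00,  0.00000000e+00,
         1.00000000e+00]])}
{'fovy': 61.91492216113596, 'cx': 318.50162857900034, 'cy': 199.44186808294378, 'distortion': array([-0.04298697,  0.        ,  0.        ,  0.        ,  0.        ]), 'hand_eye': array([[ 3.92714388e-04,  9.53119308e-01,  3.02594497e-01,
         7.75623922e+01],
       [ 9.99999580e-01, -6.24800931e-04,  6.70189347e-04,
        -1.16122428e-01],
       [ 8.27831730e-04,  3.02594107e-01, -9.53119154e-01,
        -1.42241483e+02],
       [ 0.00000000e+00,  0.00000000e+00,  0.00000000e+00,
         1.00000000e+00]])}
```

View pics/top0.png

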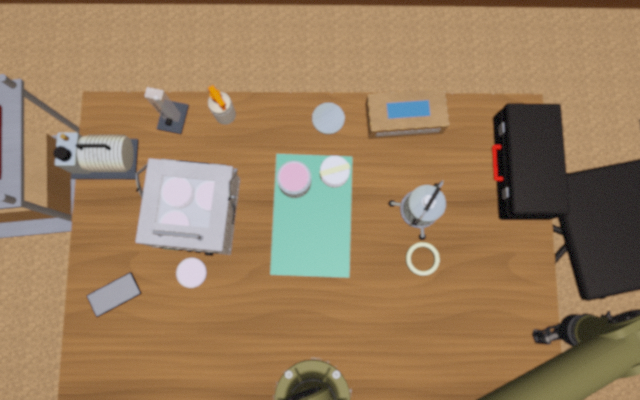

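View pics/side0.png

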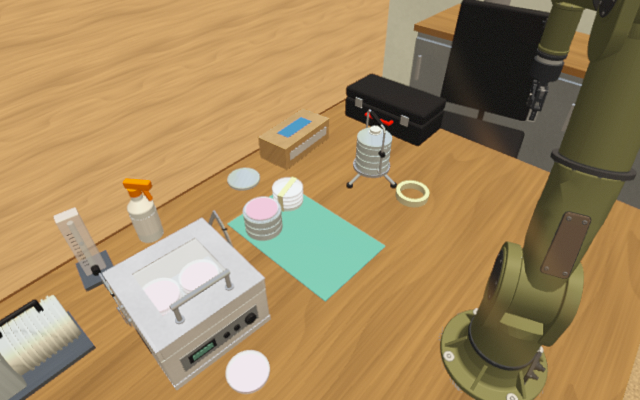

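The top view shows the sampler at about (425,205) with its grip running from about (417,222) to (441,183). The incubator is at (188,205) with its bar from (152,235) to (202,240), and the mat spans (272..353, 154..277). The side view shows the same layout, with the bar at (175..230, 275..312). I'll enlarge the key regions next.

```bash
cat > h.py <<'E'
import numpy as np, cv2
from workcell import env, imaging, probe_bus, ticket
from scipy.spatial.transform import Rotation as R
def cam(n,obs=None):
    i=imaging.camera_info(n); f=200/np.tan(np.radians(i["fovy"]/2))
    K=np.array([[f,0,i["cx"]],[0,f,i["cy"]],[0,0,1]]); 
    if n=="wrist":
        T=np.eye(4); T[:3,:3]=R.from_rotvec(obs["tcp_rot"]).as_matrix(); T[:3,3]=obs["position"]
        W=T@i["hand_eye"]
    else: W=np.linalg.inv(i["camera_from_world"])
    return K,i["distortion"],W
def ray(c,p):
    K,d,W=c; u=cv2.undistortPoints(np.array([[p]],float),K,d)[0,0]
    return W[:3,3], W[:3,:3]@np.array([u[0],-u[1],-1])
def plane(c,p,z):
    o,v=ray(c,p); return o+v*(z-o[2])/v[2]
def tri(c1,p1,c2,p2):
    o1,v1=ray(c1,p1); o2,v2=ray(c2,p2)
    v1=v1/np.linalg.norm(v1);v2=v2/np.linalg.norm(v2)
    s=np.linalg.lstsq(np.c_[v1,-v2],o2-o1,rcond=None)[0]
    a,b=o1+s[0]*v1,o2+s[1]*v2
    return (a+b)/2, np.linalg.norm(a-b)
def proj(c,X):
    K,d,W=c; x=np.linalg.inv(W)@np.r_[X,1]; return cv2.projectPoints(np.array([[x[0],-x[1],-x[2]]]),np.zeros(3),np.zeros(3),K,d)[0].ravel()
E
python3 - <<'E'
from h import *
t=cv2.imread("pics/top0.png"); s=cv2.imread("pics/side0.png")
def crop(im,x,y,w,h): return cv2.resize(im[y:y+h,x:x+w],(400,300),interpolation=cv2.INTER_CUBIC)
g=np.vstack([np.hstack([crop(t,380,160,100,75),crop(t,130,160,120,90)]),np.hstack([crop(s,330,100,120,90),crop(s,140,240,140,105)])])
cv2.imwrite("pics/crops.png",g)
c=cam("top")
hsv=cv2.cvtColor(t,cv2.COLOR_BGR2HSV)
m=cv2.inRange(hsv,(75,60,100),(95,255,255))
k=max(cv2.findContours(m,0,2)[0],key=cv2.contourArea); r=cv2.minAreaRect(k); print(r)
for p in cv2.boxPoints(r): print(p,plane(c,p,3).round(1))
E
```

```text
((311.3949279785156, 215.04811096191406), (76.95426177978516, 119.30841064453125), 1.9749339818954468)
[270.88483 273.34085] [362.9 126.3   3. ]
[274.99646 154.10333] [737.7 119.5   3. ]
[351.90503 156.75537] [ 729.9 -124.1    3. ]
[347.7934 275.9929] [ 355.2 -108.     3. ]
```

View pics/crops.png

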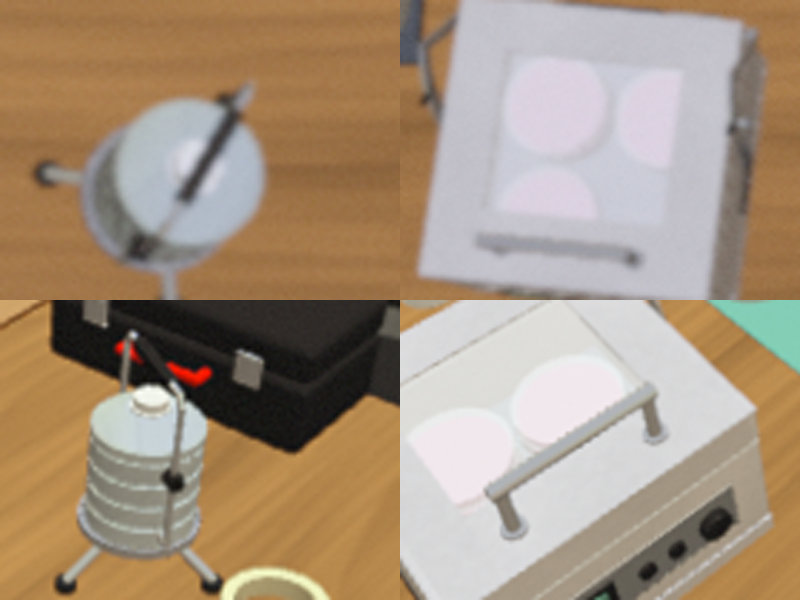

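In the crops, the sampler's grip runs in the top view from (426.3,208.8) to (439.5,187.5). The lid bar ends are at (154,232) and (201.1,237.4) in the top view, and at (171.5,306.5) and (228.2,270.8) in the side view.

```bash
python3 - <<'E'
from h import *
c=cam("top"); s=cam("side")
a=plane(c,(426.3,208.8),220);b=plane(c,(439.5,187.5),220)
print("grip",a,b,(a+b)/2,np.linalg.norm(a-b),np.degrees(np.arctan2(*(b-a)[1::-1])))
print("tri grip", tri(c,(426.3,208.8),s,(384,127.6)), tri(c,(439.5,187.5),s,(372,112.6)))
print("captop",plane(c,(427.5,203.),188), plane(c,(427.5,201),188))
a=plane(c,(154,232),205);b=plane(c,(201.1,237.4),205);d=b-a
print("bar",a,b,(a+b)/2,np.linalg.norm(d),np.degrees(np.arctan2(d[1],d[0])))
print(tri(c,(154,232),s,(171.5,306.5)),tri(c,(201.1,237.4),s,(228.2,270.8)))
o=probe_bus.get_obs(); print(R.from_rotvec(o["tcp_rot"]).as_matrix().round(3))
E
```

```text
grip [ 527.60095591 -306.23394691  220.        ] [ 586.12472321 -344.08597922  220.        ] [ 556.86283956 -325.15996306  220.        ] 69.69797478142769 -32.89400155245203
tri grip (array([ 526.10043388, -311.56400545,  205.86061206]), np.float64(8.788577963459456)) (array([ 587.20889445, -344.78898993,  216.42312727]), np.float64(0.7858667839514043))
captop [ 549.08584212 -317.28723798  188.        ] [ 554.68636025 -317.4794628   188.        ]
bar [465.07114865 424.32368961 205.        ] [450.84828965 297.52228397 205.        ] [457.95971915 360.92298679 205.        ] 127.59657593884951 -96.39991185471676
(array([466.30337606, 426.11549651, 203.6949371 ]), np.float64(3.3334068665444687)) (array([455.04815181, 302.70145918, 197.52596503]), np.float64(9.516977855105763))
[[ 0.94   0.341 -0.001]
 [ 0.341 -0.94   0.002]
 [-0.    -0.002 -1.   ]]
```

Units first: shifts go in shares of 80 cm and turns go in shares of pi/2 rad. So 412 mm / 800 = 0.515, 230 mm / 800 = 0.2875, 0.925 rad / 1.5708 = 0.5889.

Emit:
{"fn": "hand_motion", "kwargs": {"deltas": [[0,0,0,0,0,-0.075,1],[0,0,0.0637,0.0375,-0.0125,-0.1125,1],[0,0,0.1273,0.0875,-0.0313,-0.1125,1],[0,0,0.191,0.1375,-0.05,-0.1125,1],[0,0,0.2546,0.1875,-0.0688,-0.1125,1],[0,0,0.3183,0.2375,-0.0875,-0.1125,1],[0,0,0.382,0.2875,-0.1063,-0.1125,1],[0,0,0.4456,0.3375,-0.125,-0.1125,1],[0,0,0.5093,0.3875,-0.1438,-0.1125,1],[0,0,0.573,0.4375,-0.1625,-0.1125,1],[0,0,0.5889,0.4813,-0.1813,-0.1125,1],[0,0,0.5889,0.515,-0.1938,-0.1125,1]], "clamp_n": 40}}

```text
refused: deltas: the value is too long (schema: maxItems 1). Nothing was moved.
```

I used the wrong layout. The manual says a list holding one list of rows, three levels of brackets; once more.

Emit:
{"fn": "hand_motion", "kwargs": {"deltas": [[[0,0,0,0,0,-0.075,1],[0,0,0.0637,0.0375,-0.0125,-0.1125,1],[0,0,0.1273,0.0875,-0.0313,-0.1125,1],[0,0,0.191,0.1375,-0.05,-0.1125,1],[0,0,0.2546,0.1875,-0.0688,-0.1125,1],[0,0,0.3183,0.2375,-0.0875,-0.1125,1],[0,0,0.382,0.2875,-0.1063,-0.1125,1],[0,0,0.4456,0.3375,-0.125,-0.1125,1],[0,0,0.5093,0.3875,-0.1438,-0.1125,1],[0,0,0.573,0.4375,-0.1625,-0.1125,1],[0,0,0.5889,0.4813,-0.1813,-0.1125,1],[0,0,0.5889,0.515,-0.1938,-0.1125,1]]], "clamp_n": 40}}

```text
t: 1.1
position: [555.4, -324.7, 321.0]
tcp_rot: [3.011, -0.896, -0.001]
ft_force: [0.6, -1.4, 0.0]
opening: 0.998
grip_force: 0.0
```

Emit:
{"fn": "hand_motion", "kwargs": {"deltas": [[[0,0,0,0,0,0,1],[0,0,0,0,0,0,1],[0,0,0,0,0,0,1]]]}}

```text
t: 1.35
position: [554.0, -326.6, 320.6]
tcp_rot: [3.011, -0.893, -0.002]
ft_force: [-0.0, -1.2, 0.0]
opening: 0.999
grip_force: 0.0
```

```bash
python3 - <<'E'
from h import *
o=probe_bus.get_obs(); im=imaging.camera("wrist")[:,:,::-1]; cv2.imwrite("pics/w1.png",im)
print(o["position"],o["tcp_rot"],R.from_rotvec(o["tcp_rot"]).as_matrix().round(3))
E
```

```text
[ 553.99740106 -326.62434921  320.60232857] [ 3.01117613e+00 -8.93397131e-01 -2.33365049e-03] [[ 0.838 -0.545 -0.002]
 [-0.545 -0.838 -0.   ]
 [-0.001  0.001 -1.   ]]
```

View pics/w1.png

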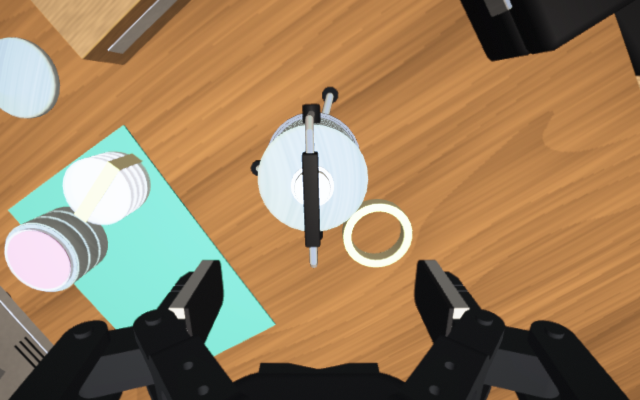

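The wrist view shows the grip from (311,153) to (313,246), nearly vertical in the picture, and the cap centre at (312,185).

```bash
python3 - <<'E'
from h import *
o=probe_bus.get_obs(); c=cam("wrist",o)
im=cv2.imread("pics/w1.png"); g=cv2.inRange(im,(0,0,0),(60,60,60)); sub=g[150:260,295:330]
ys,xs=np.nonzero(sub); print(xs.min()+295,xs.max()+295,ys.min()+150,ys.max()+150)
cols=[(y,round(np.median(np.nonzero(g[y,300:325])[0])+300,1)) for y in range(156,245,10)]; print(cols)
a=plane(c,(310.5,154),226);b=plane(c,(313,246.5),226)
print(a,b,(a+b)/2,np.linalg.norm(a-b),np.degrees(np.arctan2(*(a-b)[1::-1])))
m=(a+b)/2; m[2]=220; print("tool delta", R.from_rotvec(o["tcp_rot"]).as_matrix().T@(m-o["position"]))
print("cap",plane(c,(312,185),188))
print("mat near edge pts", plane(c,(274,324),3))
E
```

```text
303 322 152 246
[(156, np.float64(307.5)), (166, np.float64(308.0)), (176, np.float64(310.0)), (186, np.float64(310.5)), (196, np.float64(310.5)), (206, np.float64(311.0)), (216, np.float64(311.5)), (226, np.float64(311.5)), (236, np.float64(313.0))]
[ 586.72576153 -342.52586544  226.        ] [ 525.02521364 -303.92624483  226.        ] [ 555.87548759 -323.22605513  226.        ] 72.7797246554281 -32.029935804651544
tool delta [ -0.26829089  -5.28731436 100.8387666 ]
cap [ 558.72272914 -324.48615259  188.        ]
mat near edge pts [ 354.31992837 -109.75821035    3.        ]
```

In the tool's units: 117 mm / 800 = 0.1463, 112 mm / 800 = 0.14, -0.015 rad / 1.5708 = -0.0095.

Emit:
{"fn": "hand_motion", "kwargs": {"deltas": [[[0,0,-0.0095,0,-0.0063,0.0375,1],[0,0,-0.0095,0,-0.0063,0.075,1],[0,0,-0.0095,0,-0.0063,0.1,1],[0,0,-0.0095,0,-0.0063,0.1188,1],[0,0,-0.0095,0,-0.0063,0.1313,1],[0,0,-0.0095,0,-0.0063,0.14,1],[0,0,-0.0095,0,-0.0063,0.1463,1],[0,0,-0.0095,0,-0.0063,0.1463,1]]], "clamp_n": 60}}

```text
t: 2.07
position: [556.6, -322.8, 203.9]
tcp_rot: [3.018, -0.873, -0.001]
ft_force: [0.0, 0.2, -0.4]
opening: 1.001
grip_force: 0.0
```

Emit:
{"fn": "hand_motion", "kwargs": {"deltas": [[[0,0,0,0,0,0,0],[0,0,0,0,0,0,0],[0,0,0,0,0,0,0],[0,0,0,0,0,0,0],[0,0,0,0,0,0,0],[0,0,0,0,0,0,0],[0,0,0,0,0,0,0],[0,0,0,0,0,0,0]]], "clamp_n": 70}}

```text
t: 2.73
position: [557.5, -322.1, 204.8]
tcp_rot: [3.018, -0.871, 0.001]
ft_force: [0.9, -0.5, 1.4]
opening: 0.121
grip_force: 69.8
```

In the tool's units: -60 mm / 800 = -0.075, -58 mm / 800 = -0.0725.

Emit:
{"fn": "hand_motion", "kwargs": {"deltas": [[[0,0,0,0,0,-0.0025,0],[0,0,0,0,0,-0.0075,0],[0,0,0,0,0,-0.015,0],[0,0,0,0,0,-0.0225,0],[0,0,0,0,0,-0.0313,0],[0,0,0,0,0,-0.0413,0],[0,0,0,0,0,-0.0513,0],[0,0,0,0,0,-0.06,0],[0,0,0,0,0,-0.0675,0],[0,0,0,0,0,-0.0725,0],[0,0,0,0,0,-0.075,0],[0,0,0,0,0,-0.075,0]]]}}

```text
t: 3.73
position: [557.3, -322.3, 264.9]
tcp_rot: [3.018, -0.871, 0.001]
ft_force: [0.2, -0.4, -7.1]
opening: 0.118
grip_force: 68.6
```

```bash
python3 - <<'E'
from h import *
o=probe_bus.get_obs(); M=R.from_rotvec(o["tcp_rot"]).as_matrix(); print(M.round(3)); print(M.T@(np.array([460,0,o["position"][2]])-o["position"]))
t=imaging.camera("side")[60:260,280:480,::-1]
w=imaging.camera("wrist")[:,:,::-1]
cv2.imwrite("pics/l1.png",np.hstack([cv2.resize(t,(400,400)),cv2.resize(w,(400,250))[0:250] if 0 else cv2.copyMakeBorder(cv2.resize(w,(400,250)),0,150,0,0,0)]))
E
```

```text
[[ 0.846 -0.533  0.001]
 [-0.533 -0.846 -0.   ]
 [ 0.001  0.    -1.   ]]
[-2.54089338e+02 -2.20818309e+02 -2.19949300e-01]
```

View pics/l1.png

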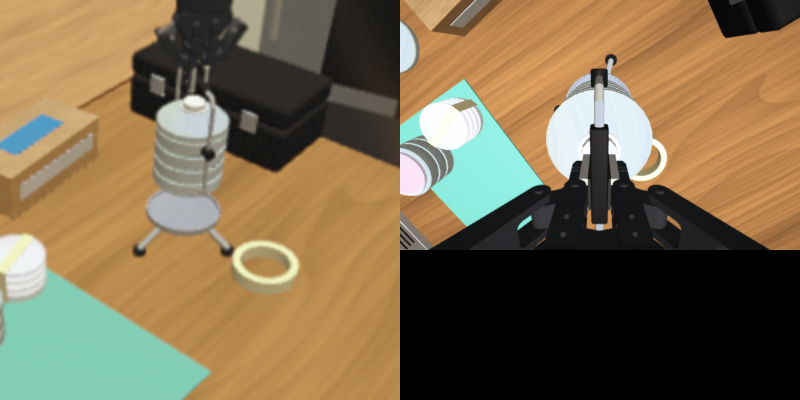

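The sampler is lifted clear and upright. The tripod dish at about (183,210) in the left half is empty. Next I carry it to the mat.

In the tool's units: -200 mm / 800 = -0.25, -184 mm / 800 = -0.23.

Emit:
{"fn": "hand_motion", "kwargs": {"deltas": [[[0,0,0,-0.005,-0.005,0,0],[0,0,0,-0.0175,-0.015,0,0],[0,0,0,-0.035,-0.03,0,0],[0,0,0,-0.0575,-0.05,0,0],[0,0,0,-0.0825,-0.0713,0,0],[0,0,0,-0.1075,-0.0938,0,0],[0,0,0,-0.1325,-0.115,0,0],[0,0,0,-0.1575,-0.1375,0,0],[0,0,0,-0.1825,-0.1588,0,0],[0,0,0,-0.2075,-0.18,0,0],[0,0,0,-0.23,-0.2,0,0],[0,0,0,-0.25,-0.2175,0,0]]]}}

```text
t: 4.83
position: [479.5, -65.9, 264.2]
tcp_rot: [3.019, -0.869, -0.001]
ft_force: [0.1, 1.5, -7.0]
opening: 0.122
grip_force: 68.6
```

Emit:
{"fn": "hand_motion", "kwargs": {"deltas": [[[0,0,0,-0.0188,-0.0163,0,0],[0,0,0,-0.035,-0.0313,0,0],[0,0,0,-0.0475,-0.0425,0,0],[0,0,0,-0.0575,-0.0513,0,0],[0,0,0,-0.0638,-0.0563,0,0],[0,0,0,-0.0663,-0.0588,0,0],[0,0,0,-0.0675,-0.0588,0.0125,0],[0,0,0,-0.0675,-0.0588,0.0313,0],[0,0,0,-0.0675,-0.0588,0.05,0],[0,0,0,-0.0675,-0.0588,0.0688,0],[0,0,0,-0.0675,-0.0588,0.0875,0],[0,0,0,-0.0675,-0.0588,0.1,0]]]}}

```text
t: 5.83
position: [459.2, -1.1, 181.9]
tcp_rot: [3.017, -0.874, -0.004]
ft_force: [-0.9, -0.8, -7.3]
opening: 0.124
grip_force: 68.6
```

In the tool's units: 25 mm / 800 = 0.0313, 24 mm / 800 = 0.03.

Emit:
{"fn": "hand_motion", "kwargs": {"deltas": [[[0,0,0,0,0,0.0075,0],[0,0,0,0,0,0.015,0],[0,0,0,0,0,0.0213,0],[0,0,0,0,0,0.0263,0],[0,0,0,0,0,0.03,0],[0,0,0,0,0,0.0313,0],[0,0,0,0,0,0.0313,0]]]}}

```text
t: 6.42
position: [460.0, 0.2, 159.3]
tcp_rot: [3.018, -0.871, 0.0]
ft_force: [0.3, 0.1, -7.5]
opening: 0.128
grip_force: 68.6
```

Emit:
{"fn": "hand_motion", "kwargs": {"deltas": [[[0,0,0,0,0,0.0009,0],[0,0,0,0,0,0.0018,0],[0,0,0,0,0,0.0025,0],[0,0,0,0,0,0.0031,0],[0,0,0,0,0,0.0031,0]]]}}

```text
t: 6.83
position: [460.0, 0.2, 156.8]
tcp_rot: [3.018, -0.871, -0.0]
ft_force: [0.7, 0.2, -7.4]
opening: 0.119
grip_force: 68.6
```

Emit:
{"fn": "hand_motion", "kwargs": {"deltas": [[[0,0,0,0,0,0.0006,0],[0,0,0,0,0,0.0013,0],[0,0,0,0,0,0.0019,0],[0,0,0,0,0,0.0025,0],[0,0,0,0,0,0.0031,0],[0,0,0,0,0,0.0038,0],[0,0,0,0,0,0.0038,0]]]}}

```text
t: 7.42
position: [459.9, 0.2, 153.7]
tcp_rot: [3.018, -0.871, -0.0]
ft_force: [-0.6, -0.4, -7.8]
opening: 0.123
grip_force: 68.6
```

Emit:
{"fn": "hand_motion", "kwargs": {"deltas": [[[0,0,0,0,0,0.0006,0],[0,0,0,0,0,0.0006,0],[0,0,0,0,0,0.0013,0],[0,0,0,0,0,0.0013,0]]]}}

```text
t: 7.75
position: [460.1, 0.1, 152.8]
tcp_rot: [3.018, -0.871, 0.0]
ft_force: [0.4, 0.1, -6.9]
opening: 0.121
grip_force: 68.6
```

In the tool's units: 0.8 mm / 800 = 0.001, 0.6 mm / 800 = 0.0008.

Emit:
{"fn": "hand_motion", "kwargs": {"deltas": [[[0,0,0,0,0,0.0004,0],[0,0,0,0,0,0.0008,0],[0,0,0,0,0,0.001,0],[0,0,0,0,0,0.001,0]]]}}

```text
t: 8.08
position: [460.3, 0.1, 152.8]
tcp_rot: [3.018, -0.872, 0.001]
ft_force: [-3.1, 0.2, 0.8]
opening: 0.124
grip_force: 69.7
```

Emit:
{"fn": "hand_motion", "kwargs": {"deltas": [[[0,0,0,0,0,0.0004,0],[0,0,0,0,0,0.0008,0],[0,0,0,0,0,0.0008,0]]]}}

```text
t: 8.33
position: [460.5, 0.1, 152.8]
tcp_rot: [3.018, -0.872, 0.002]
ft_force: [-4.4, 0.2, 7.0]
opening: 0.123
grip_force: 70.5
```

In the tool's units: -0.7 mm / 800 = -0.0009, -0.5 mm / 800 = -0.0006.

Emit:
{"fn": "hand_motion", "kwargs": {"deltas": [[[0,0,0,0,0,-0.0006,0],[0,0,0,0,0,-0.0009,0],[0,0,0,0,0,-0.0009,1],[0,0,0,0,0,-0.0009,1],[0,0,0,0,0,-0.0009,1],[0,0,0,0,0,-0.0009,1],[0,0,0,0,0,-0.0009,1],[0,0,0,0,0,-0.0009,1],[0,0,0,0,0,-0.0009,1]]]}}

```text
t: 9.08
position: [460.1, 0.2, 152.1]
tcp_rot: [3.018, -0.871, 0.0]
ft_force: [-0.5, -0.3, -0.0]
opening: 1.0
grip_force: 0.0
```

Emit:
{"fn": "hand_motion", "kwargs": {"deltas": [[[0,0,0,0,0,-0.0038,1],[0,0,0,0,0,-0.0125,1],[0,0,0,0,0,-0.0313,1],[0,0,0,0,0,-0.0625,1],[0,0,0,0,0,-0.1,1],[0,0,0,0,0,-0.1375,1],[0,0,0,0,0,-0.175,1],[0,0,0,0,0,-0.2063,1],[0,0,0,0,0,-0.225,1],[0,0,0,0,0,-0.2313,1],[0,0,0,0,0,-0.2313,1]]]}}

```text
t: 10.0
position: [460.6, 0.3, 338.7]
tcp_rot: [-3.018, 0.871, -0.005]
ft_force: [0.5, -0.0, 0.0]
opening: 1.001
grip_force: 0.0
```

```bash
python3 - <<'E'
from h import *
cv2.imwrite("pics/t2.png",imaging.camera("top")[120:300,120:480,::-1])
cv2.imwrite("pics/s2.png",imaging.camera("side")[:,:,::-1])
s=cv2.imread("pics/s2.png"); cv2.imwrite("pics/v2.png",np.vstack([cv2.resize(cv2.imread("pics/t2.png"),(600,300)),cv2.resize(s[150:330,130:490],(600,300))]))
E
```

```text
(no output)
```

View pics/v2.png

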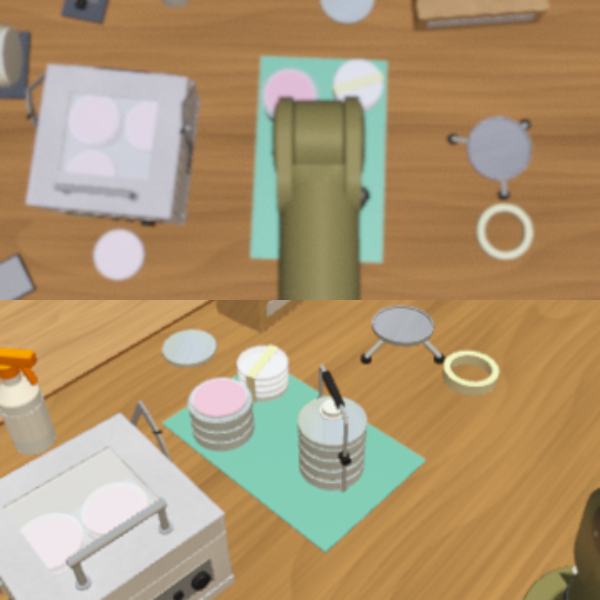

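The sampler stands free on the near half of the mat at about (333,440) in the lower picture. The bystanders haven't moved. Next I go to the lid bar.

In the tool's units: -276 mm / 800 = -0.345, -205 mm / 800 = -0.2563, -1.44 rad / 1.5708 = -0.9167.

Emit:
{"fn": "hand_motion", "kwargs": {"deltas": [[[0,0,-0.0764,-0.0063,-0.01,0,1],[0,0,-0.1528,-0.0225,-0.035,0,1],[0,0,-0.2292,-0.0425,-0.0675,0,1],[0,0,-0.3056,-0.0625,-0.1,0,1],[0,0,-0.382,-0.0825,-0.1313,0,1],[0,0,-0.4584,-0.1025,-0.1625,0,1],[0,0,-0.5348,-0.1225,-0.1938,0,1],[0,0,-0.6112,-0.1425,-0.225,0,1],[0,0,-0.6875,-0.1625,-0.2563,0,1],[0,0,-0.7639,-0.1825,-0.2875,0,1],[0,0,-0.8403,-0.2025,-0.3188,0.0125,1],[0,0,-0.9167,-0.2188,-0.345,0.025,1]]]}}

```text
t: 11.1
position: [458.0, 329.1, 315.6]
tcp_rot: [-2.838, -1.346, 0.002]
ft_force: [0.7, -0.1, -0.3]
opening: 1.001
grip_force: 0.0
```

```bash
python3 - <<'E'
from h import *
o=probe_bus.get_obs(); M=R.from_rotvec(o["tcp_rot"]).as_matrix(); print(o["q"].round(2),np.degrees(np.arctan2(M[1,1],M[0,1])), M.T@(np.array([459,362,307])-o["position"]))
E
```

```text
[ 0.04  0.18 -0.8   1.51  0.13  1.51 -1.45] -39.2663376271797 [ 26.09062175 -20.00593783   8.62303514]
```

In the tool's units: 26 mm / 800 = 0.0325, 22 mm / 800 = 0.0275, -0.573 rad / 1.5708 = -0.3648.

Emit:
{"fn": "hand_motion", "kwargs": {"deltas": [[[0,0,-0.0764,0.01,-0.0075,0.0025,1],[0,0,-0.1528,0.02,-0.015,0.005,1],[0,0,-0.2292,0.0275,-0.0213,0.0075,1],[0,0,-0.3056,0.0325,-0.025,0.01,1],[0,0,-0.3648,0.0325,-0.025,0.01,1],[0,0,-0.3648,0.0325,-0.025,0.01,1],[0,0,-0.3648,0.0325,-0.025,0.01,1],[0,0,-0.3648,0.0325,-0.025,0.01,1]]]}}

```text
t: 11.77
position: [460.1, 359.3, 308.2]
tcp_rot: [-2.353, -2.081, 0.002]
ft_force: [-0.1, -0.2, -0.8]
opening: 1.002
grip_force: 0.0
```

```bash
python3 - <<'E'
from h import *
o=probe_bus.get_obs(); M=R.from_rotvec(o["tcp_rot"]).as_matrix(); print(o["q"].round(2),np.degrees(np.arctan2(M[1,1],M[0,1])), M.round(3))
cv2.imwrite("pics/w3.png",imaging.camera("wrist")[:,:,::-1]); np.save("o3.npy",o,allow_pickle=True)
E
```

```text
[ 0.03  0.25 -0.88  1.47  0.19  1.51 -0.97] -7.025745346802682 [[ 0.122  0.992 -0.001]
 [ 0.992 -0.122 -0.001]
 [-0.001 -0.001 -1.   ]]
```

View pics/w3.png

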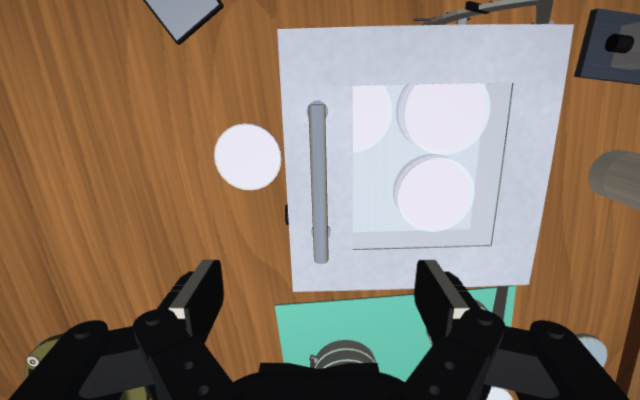

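The wrist view shows the bar from (317,103) to (321,262), with the lid square round it.

```bash
python3 - <<'E'
from h import *
o=np.load("o3.npy",allow_pickle=True).item(); c=cam("wrist",o); M=R.from_rotvec(o["tcp_rot"]).as_matrix()
a=plane(c,(317.5,103),205);b=plane(c,(321,262),205);m=(a+b)/2
print(a,b,m,np.linalg.norm(a-b),np.degrees(np.arctan2(*(b-a)[1::-1]))); print(M.T@(m-o["position"]))
for p,z in (((279,29),160),((572,25),160),((292,291),160),((530,285),160)): print(plane(c,p,z))
E
```

```text
[468.06490667 430.38397869 205.        ] [455.47280726 305.19419189 205.        ] [461.76885697 367.78908529 205.        ] 125.82147546238738 -95.74372514075336
[  8.77349889   0.67331019 103.20810534]
[444.37556151 489.69229825 160.        ]
[680.17330634 467.10669195 160.        ]
[419.98599086 252.22751191 160.        ]
[660.59187482 228.09340069 160.        ]
```

In the tool's units: 121 mm / 800 = 0.1513, 119 mm / 800 = 0.1488, -0.02 rad / 1.5708 = -0.0127.

Emit:
{"fn": "hand_motion", "kwargs": {"deltas": [[[0,0,-0.0127,0.0088,0,0.0375,1],[0,0,-0.0127,0.0088,0,0.075,1],[0,0,-0.0127,0.0088,0,0.1063,1],[0,0,-0.0127,0.0088,0,0.1275,1],[0,0,-0.0127,0.0088,0,0.1413,1],[0,0,-0.0127,0.0088,0,0.1488,1],[0,0,-0.0127,0.0088,0,0.1513,1],[0,0,-0.0127,0.0088,0,0.1513,1]]], "clamp_n": 60}}

```text
t: 12.48
position: [461.4, 366.9, 188.5]
tcp_rot: [2.33, 2.107, 0.001]
ft_force: [0.1, -1.2, -0.0]
opening: 1.001
grip_force: 0.0
```

Emit:
{"fn": "hand_motion", "kwargs": {"deltas": [[[0,0,0,0,0,0,0],[0,0,0,0,0,0,0],[0,0,0,0,0,0,0],[0,0,0,0,0,0,0],[0,0,0,0,0,0,0],[0,0,0,0,0,0,0],[0,0,0,0,0,0,0],[0,0,0,0,0,0,0]]], "clamp_n": 60}}

```text
t: 13.15
position: [461.1, 366.7, 188.3]
tcp_rot: [2.329, 2.108, 0.0]
ft_force: [-0.1, -0.3, 1.7]
opening: 0.116
grip_force: 58.4
```

```bash
python3 - <<'E'
from h import *
o=probe_bus.get_obs(); M=R.from_rotvec(o["tcp_rot"]).as_matrix(); print(M.round(4),o["q"].round(2))
E
```

```text
[[ 9.97e-02  9.95e-01  1.00e-04]
 [ 9.95e-01 -9.97e-02 -1.00e-04]
 [-1.00e-04  1.00e-04 -1.00e+00]] [-0.    0.33 -0.86  1.64  0.26  1.29 -1.01]
```

In the tool's units: -42.4 mm / 800 = -0.053, -34.4 mm / 800 = -0.043.

Emit:
{"fn": "hand_motion", "kwargs": {"deltas": [[[0,0,0,0,0.0019,-0.0044,0],[0,0,0,0,0.0046,-0.011,0],[0,0,0,0,0.0098,-0.022,0],[0,0,0,0,0.0153,-0.0325,0],[0,0,0,0,0.0213,-0.043,0],[0,0,0,0,0.025,-0.0488,0],[0,0,0,0,0.0278,-0.053,0],[0,0,0,0,0.0278,-0.053,0]]]}}

```text
t: 13.82
position: [482.6, 364.7, 231.1]
tcp_rot: [-2.329, -2.107, 0.002]
ft_force: [-4.9, 0.5, -4.2]
opening: 0.115
grip_force: 58.5
```

Emit:
{"fn": "hand_motion", "kwargs": {"deltas": [[[0,0,0,0,0.0031,-0.0046,0],[0,0,0,0,0.0069,-0.0099,0],[0,0,0,0,0.0141,-0.0194,0],[0,0,0,0,0.0219,-0.0286,0],[0,0,0,0,0.03,-0.0375,0],[0,0,0,0,0.0385,-0.046,0],[0,0,0,0,0.0474,-0.054,0],[0,0,0,0,0.0566,-0.0618,0],[0,0,0,0,0.0643,-0.0675,0],[0,0,0,0,0.072,-0.0733,0],[0,0,0,0,0.076,-0.0759,0],[0,0,0,0,0.076,-0.0759,0]]]}}

```text
t: 14.82
position: [541.4, 359.2, 293.4]
tcp_rot: [-2.326, -2.108, 0.004]
ft_force: [-11.9, -2.3, 4.3]
opening: 0.111
grip_force: 58.6
```

Emit:
{"fn": "hand_motion", "kwargs": {"deltas": [[[0,0,0,0,0,0,0],[0,0,0,0,0,0,0],[0,0,0,0,0,0,0]]]}}

```text
t: 15.07
position: [540.7, 359.2, 292.9]
tcp_rot: [-2.326, -2.109, 0.005]
ft_force: [-10.9, -1.2, 3.6]
opening: 0.116
grip_force: 58.6
```

```bash
python3 - <<'E'
from h import *
s=imaging.camera("side")[:,:,::-1]; w=imaging.camera("wrist")[:,:,::-1]
cv2.imwrite("pics/s4.png",s)
cv2.imwrite("pics/v4.png",cv2.resize(s[160:360,80:340],(780,600),interpolation=cv2.INTER_CUBIC))
E
```

```text
(no output)
```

View pics/v4.png

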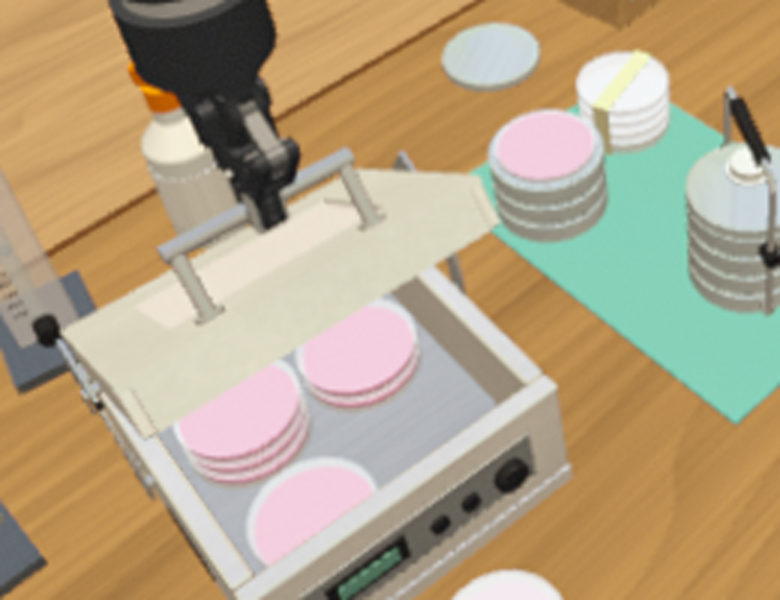

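The side view shows the lid up and held. Its bar ends are at (165,250) and (350,155) in the crop, which is (135,243.3) and (196.7,211.7) in the full picture. I'll check the angle geometrically and look at the pointers.

```bash
python3 - <<'E'
from h import *
s=cam("side"); th=np.radians(-5.74); X=np.array([np.cos(th),np.sin(th),0]); Y=np.array([-X[1],X[0],0])
m=np.array([461.5,367,205.])
H=m+205*X-[0,0,80]
print("hinge",H)
for k,p0,p1 in ((62,(171.5,306.5),(135,243.3)),(-62,(228.2,270.8),(196.7,211.7))):
    for p in (p0,p1):
        o,v=ray(s,p); t=((m+k*Y-o)@Y)/(v@Y); P=o+t*v-H; x,z=P@X,P[2]
        print(k,round(x,1),round(z,1),"ang",np.degrees(np.arctan2(z,-x))-21.32, "exp px start",proj(s,m+k*Y).round(1))
    a=np.radians(21.32+35); print("exp at35",proj(s,H+k*Y-X*220.06*np.cos(a)+[0,0,220.06*np.sin(a)]).round(1))
    for d in(32,38):
        a=np.radians(21.32+d); print(d,proj(s,H+k*Y-X*220.06*np.cos(a)+[0,0,220.06*np.sin(a)]).round(1))
# where would 35deg marks be: quadrant radius 100 round hinge
o=probe_bus.get_obs(); w=cam("wrist",o); a=np.radians(35)
for k in (-125,125):
    for nm,c in (("side",s),("top",cam("top")),("wrist",w)): print(k,nm,[proj(c,H+k*Y-X*100*np.cos(q)+[0,0,100*np.sin(q)]).round(0) for q in (0,a,np.radians(45))])
wi=imaging.camera("wrist")[:,:,::-1]; ti=imaging.camera("top")[:,:,::-1]; cv2.imwrite("pics/w5.png",wi); cv2.imwrite("pics/t5.png",ti)
E
```

```text
hinge [665.47212779 346.49704691 125.        ]
62 -212.8 88.9 ang 1.362527496554506 exp px start [170.6 306.6]
62 -133.6 188.8 ang 33.389457348598235 exp px start [170.6 306.6]
exp at35 [133.1 241.8]
32 [136.6 247.4]
38 [129.7 236.4]
-62 -199.8 70.8 ang -1.8224267412893376 exp px start [229.  269.3]
-62 -121.0 174.1 ang 33.89202582538424 exp px start [229.  269.3]
exp at35 [196.  208.5]
32 [199.3 213.6]
38 [192.7 203.5]
-125 side [array([232., 250.]), array([223., 228.]), array([220., 221.])]
-125 top [array([231., 205.]), array([229., 195.]), array([229., 190.])]
-125 wrist [array([342., 292.]), array([366., 328.]), array([381., 338.])]
125 side [array([127., 314.]), array([113., 292.]), array([109., 284.])]
125 top [array([145., 196.]), array([139., 186.]), array([138., 181.])]
125 wrist [array([349.,  37.]), array([383.,  23.]), array([403.,  20.])]
```

```bash
python3 - <<'E'
from h import *
w=cv2.imread("pics/w5.png"); s=cv2.imread("pics/s4.png")
f=lambda i,x,y,a,b:cv2.resize(i[y:y+b,x:x+a],(390,290),interpolation=cv2.INTER_CUBIC)
cv2.imwrite("pics/v5.png",np.vstack([np.hstack([f(s,85,260,60,45),f(s,190,195,60,45)]),np.hstack([f(w,320,0,120,90),f(w,310,260,120,90)])]))
E
```

```text
(no output)
```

View pics/v5.png

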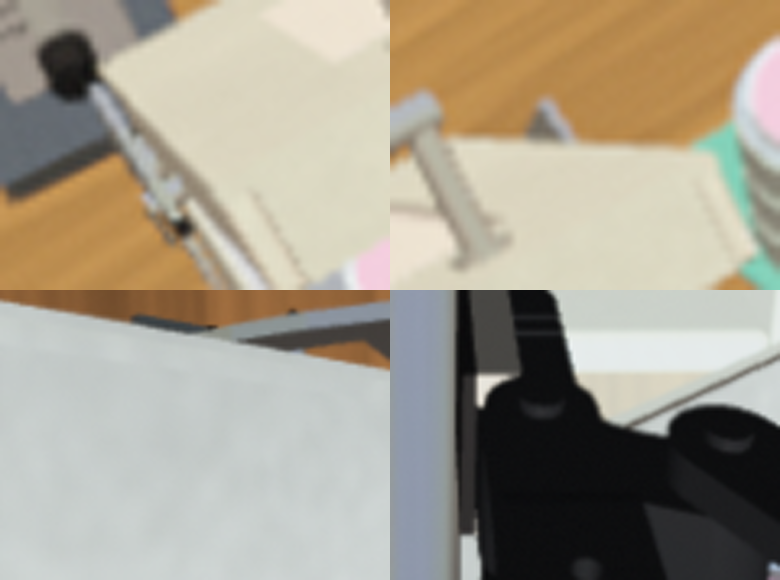

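The last view shows the black pointer tip at crop (180,228), which is side pixel (112.7,295.4). A light mark sits beside it at about (110.4,289.5). I'll convert both to angles.

```bash
python3 - <<'E'
from h import *
s=cam("side"); th=np.radians(-5.74); X=np.array([np.cos(th),np.sin(th),0]); Y=np.array([-X[1],X[0],0])
H=np.array([665.5,346.5,125])
def pol(p,k):
    o,v=ray(s,p); P=o+v*(((H+k*Y-o)@Y)/(v@Y))-H; x,z=P@X,P[2]; return round(np.hypot(x,z),1),round(np.degrees(np.arctan2(z,-x)),1)
for k in (122,126,130,134):
    print(k,"black",pol((112.7,295.4),k),"light",pol((110.4,289.5),k),"left light",pol((85+148/6.5,260+198/6.44),k))
i=cv2.imread("pics/side0.png")[260:320,85:150]; j=cv2.imread("pics/s4.png")[260:320,85:150]
w=cv2.imread("pics/w5.png")[0:45,330:450]; 
cv2.imwrite("pics/v6.png",np.hstack([cv2.resize(i,(390,360),interpolation=cv2.INTER_CUBIC),cv2.resize(j,(390,360),interpolation=cv2.INTER_CUBIC)]))
E
```

```text
122 black (np.float64(224.1), np.float64(-126.0)) light (np.float64(119.4), np.float64(-127.1)) left light (np.float64(441.8), np.float64(-132.0))
126 black (np.float64(53.4), np.float64(-102.6)) light (np.float64(44.7), np.float64(28.5)) left light (np.float64(233.5), np.float64(-130.4))
130 black (np.float64(132.9), np.float64(35.4)) light (np.float64(204.1), np.float64(42.5)) left light (np.float64(28.1), np.float64(-105.6))
134 black (np.float64(307.6), np.float64(42.1)) light (np.float64(365.1), np.float64(44.2)) left light (np.float64(184.1), np.float64(42.2))
```

View pics/v6.png

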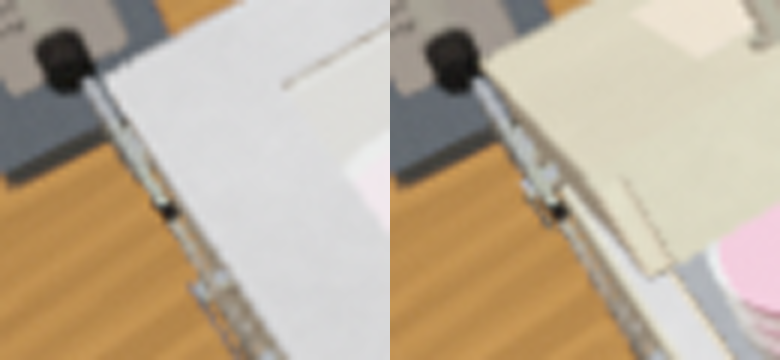

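The fixed black 35° mark is at (166,212) in both crops. The pale pointer moved from about (210,285) to (152,188), so it is close to the mark. Both the bar geometry and the tool travel give about 34°, so I'll raise it one degree.

In the tool's units: 3 mm / 800 = 0.0038, -2.4 mm / 800 = -0.003.

Emit:
{"fn": "hand_motion", "kwargs": {"deltas": [[[0,0,0,0,0.0013,-0.001,0],[0,0,0,0,0.0025,-0.002,0],[0,0,0,0,0.0038,-0.003,0],[0,0,0,0,0.0038,-0.003,0],[0,0,0,0,0.0038,-0.003,0],[0,0,0,0,0.0038,-0.003,0]]]}}

```text
t: 15.77
position: [543.7, 359.0, 295.0]
tcp_rot: [-2.326, -2.109, 0.005]
ft_force: [-10.3, -0.2, 2.4]
opening: 0.111
grip_force: 58.6
```

Emit:
{"fn": "hand_motion", "kwargs": {"deltas": [[[0,0,0,0,0,0,0],[0,0,0,0,0,0,0],[0,0,0,0,0,0,0],[0,0,0,0,0,0,0],[0,0,0,0,0,0,0],[0,0,0,0,0,0,0]]]}}

```text
t: 16.27
position: [543.7, 358.9, 295.0]
tcp_rot: [-2.326, -2.109, 0.005]
ft_force: [-11.5, -0.6, 1.8]
opening: 0.112
grip_force: 58.6
```

```bash
python3 - <<'E'
from h import *
s=imaging.camera("side")[:,:,::-1]; cv2.imwrite("pics/s7.png",s); o=cv2.imread("pics/s4.png")
for n,(x,y) in {"end1":(135,243),"end2":(197,212),"corner":(130,304),"sampler":(250,240)}.items():
    t=o[y-8:y+9,x-8:x+9]; r=cv2.matchTemplate(s[y-18:y+19,x-18:x+19].copy(),t,cv2.TM_CCOEFF_NORMED); print(n,np.array(cv2.minMaxLoc(r)[3])-10,r.max().round(3))
E
```

```text
end1 [-1 -2] 0.909
end2 [-1 -1] 0.915
corner [-1 -2] 0.959
sampler [-1 -1] 0.963
```

```bash
python3 -c "
from workcell import env, imaging, probe_bus, ticket
print(ticket.close_job())"
```

```text
the job is handed in; nothing more can be done
None
```

The sampler is standing upright and released on the near half of the mat, and I handed the job in at about 16 s with the gripper still holding the lid at about 35° (measured to within about 1°).

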